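# Fetch the parts tray from between the boxes, pack it and restock the bay

## Task

Take the brown carton and the blue box out of the grey shelf bay and stand both on the green-edged mat, so that the orange parts tray wedged between them can be gripped; then set the tray down over the two posts of the plywood packing board, wide notch on the thick post and fully seated, and put the white lid on it the same way, fully down. Finally stand the carton and the blue box back in the bay, each squarely on the very spot where it stood at the start. Keep the boxes and the open tray upright throughout, and leave the tape roll, the webcam and the power adapter alone.

Things in the scene. Friction and masses are not known exactly. Their poses are not given: they have to be found in the camera images.
- tray: Open orange parts tray of black connectors, 100 (x) x 56 (y) x 36 mm high, 0.22 kg. Origin: centre of underside. U notches through its full height, open at the ends: at +x 28 mm wide, 19 deep; at -x 14 wide, 11 deep. Grip it across its 56 mm (y) at the middle. Starts on the bay floor, mid-bay, x along the bay's x, about 8 mm from the box on either side.
- lid: White lid, a plate 100 (x) x 56 (y) x 6 mm with the tray's two notches (28 mm wide at +x, 14 mm at -x). Blue bar handle on top at its centre: 40 long (x), 14 wide (y), from 6 to 28 mm above the underside. Origin: centre of underside. 0.08 kg. Starts flat on the board's yellow patch.
- carton: Brown cardboard carton with a tape strip, closed, 60 (x) x 45 (y) x 110 mm high, 0.25 kg. Origin: centre of its underside. At the start it stands in the bay on one side (+y or -y) of the tray. Grip it near its top across its 60 mm (x), since the tray and the other box are in the y direction.
- bluebox: Blue plastic box with a white label on top, closed, 60 (x) x 45 (y) x 110 mm high, 0.28 kg. Origin: centre of its underside. At the start it stands in the bay on the other side of the tray.
- bay: Fixed grey steel shelf bay, 160 (x) x 210 (y) mm, floor 6 mm thick; kerbs 22 mm high and 5 mm thick along the far (+x) edge and both y edges, a red front strip 12 mm high at -x. Origin: underside of its centre; +x is the side of the far kerb.
- mat: Fixed side mat, black with a green edge, 160 (x) x 220 (y) x 3 mm, empty at the start: the place to set the boxes aside. Origin: underside of its centre.
- board: Fixed plywood board, 140 (x) x 200 (y) x 10 mm. Origin: underside centre. Round-topped steel posts, 54 mm high above the board: thick (22 mm dia) at (45, -50), thin (8 mm) at (-46, -50) mm. Tray and lid go over them with 3 mm clearance, x along board x: seated tray's origin at (0, -50, 10), lid's at (0, -50, 46) mm. Yellow patch, where the lid starts, around (0, 50).
- tape: Bystander: amber roll of packing tape lying flat, 90 mm across, 24 mm high. Origin: centre of its underside.
- webcam: Bystander: white webcam on a round foot, 60 mm wide, 55 mm high. Origin: centre of its underside.
- adapter: Bystander: black power adapter, 65 (x) x 40 (y) x 30 mm, two steel prongs at +x. Origin: centre of its underside.
Not all that is in view belongs to the job. Several things have the shape of the tray; the one meant has the colours described above.

How it is judged (in metres and radians):
On the way, in this order (a step that is already met when the one before it is completed fails the run):
1. carton and blue box both stand on the mat, the tray still in the bay (x of carton in the frame of mat between -0.08 and 0.08 m and y of carton in the frame of mat between -0.11 and 0.11 m and z of carton in the frame of mat between -0.002 and 0.012 m and angle between each of carton, bluebox's own z axis and vertical below 0.1 rad and x of bluebox in the frame of mat between -0.08 and 0.08 m and y of bluebox in the frame of mat between -0.11 and 0.11 m and z of bluebox in the frame of mat between -0.002 and 0.012 m and x of tray in the frame of bay between -0.05 and 0.05 m and y of tray in the frame of bay between -0.05 and 0.05 m and z of tray in the frame of bay between 0 and 0.02 m), for 0.2 s.
2. the tray is fully seated over the posts, both boxes still on the mat (x of tray in the frame of board between -0.006 and 0.006 m and y of tray in the frame of board between -0.056 and -0.044 m and z of tray in the frame of board between 0.007 and 0.013 m and angle between the x axis of tray and the x axis of board, either way round below 0.12 rad and angle between tray's own z axis and vertical below 0.06 rad and x of carton in the frame of mat between -0.08 and 0.08 m and y of carton in the frame of mat between -0.11 and 0.11 m and z of carton in the frame of mat between -0.002 and 0.012 m and angle between each of carton, bluebox's own z axis and vertical below 0.1 rad and x of bluebox in the frame of mat between -0.08 and 0.08 m and y of bluebox in the frame of mat between -0.11 and 0.11 m and z of bluebox in the frame of mat between -0.002 and 0.012 m), for 0.2 s.
3. the lid is fully down on the seated tray (x of tray in the frame of board between -0.006 and 0.006 m and y of tray in the frame of board between -0.056 and -0.044 m and z of tray in the frame of board between 0.007 and 0.013 m and angle between the x axis of each of tray, lid and the x axis of board, either way round below 0.12 rad and angle between each of tray, lid's own z axis and vertical below 0.06 rad and x of lid in the frame of board between -0.006 and 0.006 m and y of lid in the frame of board between -0.056 and -0.044 m and z of lid in the frame of board between 0.043 and 0.049 m), for 0.2 s.
At the end, for the whole second after the job is handed in: Tray seated over the posts the right way round (within 6 mm of the seat, 3 mm in height, 0.12 rad) and lid fully down on it (same tolerances); carton and blue box upright, each within 15 mm of where it stood at the start and within 0.2 rad of square with the bay; all at rest (all of step 3 and distance of each of carton, bluebox from where it was at the start of the episode below 0.015 m and angle between the x axis of each of carton, bluebox and the x axis of bay, either way round below 0.2 rad and angle between each of carton, bluebox's own z axis and vertical below 0.06 rad and linear speed of each of carton, bluebox, tray, lid below 0.02 m/s and angular speed of each of carton, bluebox, tray, lid below 0.2 rad/s); the robot touches nothing.
It fails at once if the tape is disturbed (moved over 20 mm) (distance of tape from where it was at the start of the episode above 0.02 m).
It fails at once if the webcam is disturbed (moved over 20 mm) (distance of webcam from where it was at the start of the episode above 0.02 m).
It fails at once if the adapter is disturbed (moved over 20 mm) (distance of adapter from where it was at the start of the episode above 0.02 m).
It fails at once if a box or the open tray is tipped (over 0.5 rad) (angle between any of carton, bluebox, tray's own z axis and vertical above 0.5 rad).
It also fails if it takes over 144 s, if anything falls off the work surface, if the arm or the gripper's body presses on something with over 40 N, if the wrist force passes 120 N, or if a joint passes its speed limit or range.

## Robot

A 6-joint arm with a two-finger parallel gripper is mounted at the origin on the work surface. World frame = base frame: x ahead of the robot, y to its left, z up, the work surface at z = 0. Lengths are in mm, angles in rad, forces in N, time in s.
With the tool pointing down it reaches from about 350 to 875 mm from the base axis. Payload 4.2 kg.
Tool frame: the origin (TCP) lies between the finger pads; the fingertips stand 25 mm ahead of it and the grasp point (between the pads) lies 6 mm ahead of it; z points along the fingers, y is the line along which they close (so a half turn about z gives the same grasp; the last joint's range is limited). The gripper opens to 85 mm and grips with 20 to 120 N. Pads are 22 mm wide; open, the fingers measure 114 mm over their backs; the gripper's body (76 mm by 85 mm) begins 54 mm behind the grasp point. The pads swing forward as they close: fully open they stand 13 mm farther back than shut.
Start: joints at [1.579, 0.385, 0.008, 0, -1.194, -0.259], TCP at [155.08, 605.433, 256.312] pointing down, gripper open.
Joint ranges: [-3.14, 3.14], [-1.21, 2.06], [-1.07, 1.41], [-3.16, 2.05], [-2.99, -0.16], [-3.1, 3.1]. Speed limits (rad/s): [2.79, 2.79, 3.14, 3.14, 3.14, 3.14].

## Interface

Orientations are given as a unit quaternion [x, y, z, w].
In Python, from bench import read_state, imaging, workorder, nets gives the robot as it stands.
- The arm moves only by the tool apply_moves, never from a script. Its argument "rows" is a list of rows, each an object with "hand": the opening, from -1 (shut) to 1 (fully open); "delta_pos": the shift along the tool's x, y, z in mm, a list of three; "yaw": the turn about the tool's z in rad. A call has 1 to 12 rows; each row is the pose to reach, as a shift and turn from the pose commanded when the call began, along the tool's axes at that moment; what a row does not reach only later rows make up. A row lasts 1/12 s, in which the tool goes at most 41.7 mm and 7.16 degrees, less where a joint would pass 70% of its speed; a pose out of reach is approached as far as the arm can. A call with a gripper value outside its range is refused whole. The fingers move at their own pace and stop on an object; the grip force is fixed at half the most. Time passes only in rows, so rows that repeat a pose let the fingers close. It gives the time, the measured TCP pose, the force, the opening and the grip force at its end, in the units of the state.
- read_state(): the state, without advancing time (a new reading comes with each control period).
- imaging.get_image(name): name is "scene" or "top" or "wrist"; returns a dict with "pixels" (420x560x3 uint8, red, green, blue), "fx", "fy", "cx", "cy" (pixels), "xyz" and "rotation" of the camera in the world. Camera axes: x right, y down, z forward; pixel columns grow to the right and rows downward; lengths in mm; the calibration is good to about 2 mm. A picture is of the moment at which its call begins. There is no depth.
- workorder.job_done(): hands the job in; it is judged then, once.
Trained networks look in the newest picture that a camera, given by its name, has taken for a name from the list of things; names that differ only in an ending like _2 or _b are one class to them, and where a whole thing is asked for, a point or a joint stands for the part that bears it (a point fixed in the world has none). Each returns a list of dicts, best first, with "score" (0 to 1); they miss things now and then, are a little off and sometimes report something else, mostly with a low value. They report only what shows in the picture. A call takes as long as a camera call. They do not tell look-alikes from the thing itself.
- nets.find_in(camera, query): "location" ([row, column] in pixels, amid what is visible of it).
- nets.pinpoint(camera, query): "location" ([row, column] in pixels: a listed point, or the origin of a listed thing).
The state is a dict: "clock": time; "joints": joint angles; "joint_vel": joint speeds; "joint_efforts": joint torques, N m; "position": TCP position; "ee_rot": TCP orientation; "contact_force": force on the tool from outside, world axes, zero at the start; "wrist_torque": the same for the moment, N m; "gripper_width": finger opening in mm; "grasp_force": force on a finger pad.
Only numpy, scipy, OpenCV 4.12 (cv2) and the standard library are available. Lean on these libraries where they do the work, as an engineer would, in place of code of your own. Each camera call takes 0.05 s, during which the arm holds its last target. There are 200 camera calls.

## Working session

There is one attempt and no reset: what is moved stays moved. The work goes in short steps, Python scripts to look and compute and a tool call to move; the robot and the scene stay as the last step left them, time stands still between calls to the robot, and variables do not carry over. Pictures are saved under pics/ and viewed, at most 15 in all, crops included, and the job is handed in when it is done.

Besides the shell and the picture viewer there is one more tool, called after "Emit:" as name(argument=value, ...) on one line, values as JSON. apply_moves: Moves the arm, as the interface text tells. Its arguments: {"type":"object","properties":{"rows":{"type":"array"}},"required":["rows"]}

```bash
mkdir -p pics; ls; python3 - <<'E'
from bench import read_state, imaging, nets
import cv2
for n in ["top","scene"]:
    im=imaging.get_image(n); cv2.imwrite(f"pics/{n}0.png",im["pixels"][:,:,::-1])
    print({k:(v if k!='pixels' else 0) for k,v in im.items()})
    for q in "tray lid carton bluebox bay mat board tape webcam adapter".split():
        print(q,[(r["location"],round(r["score"],2)) for r in nets.pinpoint(n,q)][:3])
print(read_state())
E
```

```text
pics
{'pixels': 0, 'fx': 403.7006939847639, 'fy': 403.7006939847639, 'cx': 272.5871068659189, 'cy': 212.67300982322843, 'xyz': array([381.20218067, -19.74877817, 904.33444028]), 'rotation': array([-0.69949493,  0.70962151, -0.05831981,  0.06117973])}
tray [([246.6, 396.2], 0.96), ([322.9, 371.5], 0.67), ([125.3, 362.9], 0.66)]
lid [([240.4, 114.2], 0.66)]
carton [([244.8, 367.4], 0.61), ([198.0, 269.6], 0.45)]
bluebox [([239.3, 418.2], 0.89)]
bay []
mat [([247.0, 396.9], 0.64), ([198.6, 267.5], 0.59)]
board [([250.9, 135.8], 0.63)]
tape [([142.7, 151.7], 0.62)]
webcam [([123.3, 364.3], 0.84)]
adapter [([114.9, 276.9], 0.59)]
{'pixels': 0, 'fx': 472.66802806201844, 'fy': 472.66802806201844, 'cx': 280.4056965929701, 'cy': 207.9272718939397, 'xyz': array([1032.421467  ,  458.11060949, 1025.3225801 ]), 'rotation': array([ 0.38638078,  0.8701687 , -0.28181249, -0.11873523])}
tray [([151.0, 226.0], 0.58), ([223.7, 165.3], 0.32)]
lid [([283.7, 411.2], 0.71), ([153.3, 225.6], 0.68)]
carton [([166.0, 239.0], 0.95), ([280.8, 208.4], 0.57)]
bluebox [([144.1, 208.8], 0.85)]
bay [([155.2, 224.7],
[... 206 characters left out ...]
nts': array([ 1.57860267e+00,  3.84651241e-01,  7.88384170e-03,  9.69032383e-06,
       -1.19400926e+00, -2.58577950e-01]), 'joint_vel': array([-0.0009072 ,  0.00071302,  0.00122045, -0.00057782,  0.00164242,
       -0.00025498]), 'joint_efforts': array([-4.54374936e-05, -3.92097223e+01,  1.88619930e+01,  4.19075489e+00,
       -4.38581174e-04, -4.93385471e-06]), 'position': array([155.08111232, 605.42018508, 256.33663861]), 'ee_rot': array([ 9.92149716e-01, -1.25055748e-01,  3.15952190e-06, -1.03446872e-05]), 'contact_force': array([ 0.55349194,  0.65695121, -0.26065407]), 'wrist_torque': array([-0.00077576, -0.00896661, -0.03497595]), 'grasp_force': 0.0, 'gripper_width': 85.51966514687385}
```

View pics/top0.png

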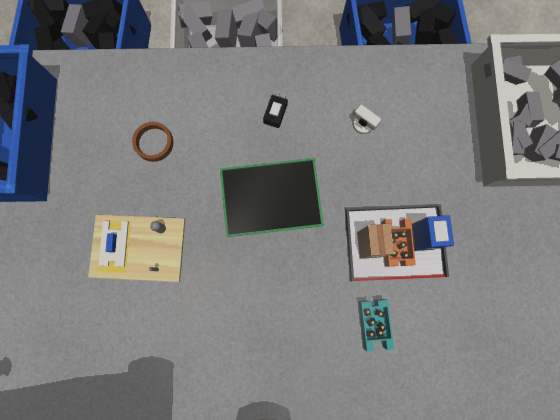

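View pics/scene0.png

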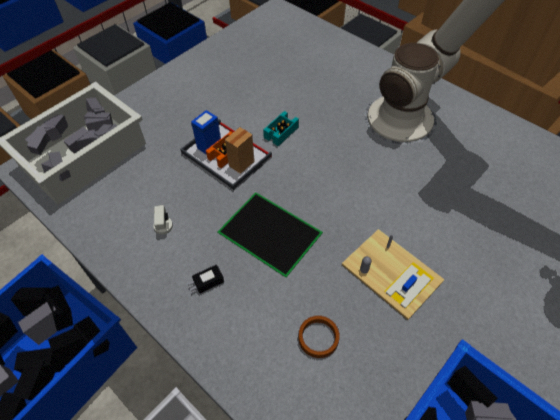

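```bash
cat > h.py <<'E'
import numpy as np, cv2
from bench import read_state, imaging, nets
from scipy.spatial.transform import Rotation as R
def rays(im,uv):
    uv=np.atleast_2d(np.asarray(uv,float))
    d=np.c_[(uv[:,0]-im["cx"])/im["fx"],(uv[:,1]-im["cy"])/im["fy"],np.ones(len(uv))]
    return d@R.from_quat(im["rotation"]).as_matrix().T
def plane(im,uv,z):
    d=rays(im,uv); o=np.asarray(im["xyz"]); return (o+d*((z-o[2])/d[:,2])[:,None])[:,:2]
def proj(im,P):
    p=(np.atleast_2d(P)-im["xyz"])@R.from_quat(im["rotation"]).as_matrix()
    return np.c_[p[:,0]/p[:,2]*im["fx"]+im["cx"],p[:,1]/p[:,2]*im["fy"]+im["cy"]]
def mask(im,lo,hi):
    return cv2.inRange(cv2.cvtColor(im["pixels"],cv2.COLOR_RGB2HSV),np.array(lo),np.array(hi))
def rect(im,m,z,roi=None):
    """largest blob of the mask, taken to plane z: centre, (long, short), yaw of the long side"""
    if roi: k=np.zeros_like(m); a,b,c,d=roi; k[b:d,a:c]=m[b:d,a:c]; m=k
    c=max(cv2.findContours(m,cv2.RETR_EXTERNAL,cv2.CHAIN_APPROX_NONE)[0],key=cv2.contourArea)
    (p,(w,h),a)=cv2.minAreaRect(plane(im,c[:,0,:],z).astype(np.float32))
    if w<h: w,h,a=h,w,a+90
    return np.round(p,1),round(w,1),round(h,1),round((a+90)%180-90,1)
def get(n):
    return imaging.get_image(n)
def tool(dxy,):
    """world shift in mm (x,y,z) to tool axes"""
    s=read_state(); return R.from_quat(s["ee_rot"]).inv().apply(dxy)
def yaw(): return R.from_quat(read_state()["ee_rot"]).as_matrix()[:,1]
E
python3 - <<'E'
from h import *
im=get("top")
print("mat",rect(im,mask(im,(45,80,60),(80,255,255)),3,(200,140,340,250)))
print("board",rect(im,mask(im,(10,60,90),(30,255,255)),10,(80,200,200,300)))
print("blue lbl",rect(im,mask(im,(0,0,170),(179,90,255)),116,(425,210,455,250)))
print("bluebox",rect(im,mask(im,(100,120,90),(125,255,255)),116,(425,210,460,250)))
print("red",rect(im,mask(im,(170,120,60),(179,255,255)),18,(340,260,460,290)))
print("orange",rect(im,mask(im,(5,200,120),(14,255,255)),42,(340,200,460,290)))
print("handle",rect(im,mask(im,(105,120,60),(125,255,255)),38,(90,220,130,270)))
print("lidw",rect(im,mask(im,(0,0,180),(179,40,255)),16,(90,210,140,280)))
for n,p in dict(webcam=(367,118),tape=(152,141),adapter=(275,110)).items(): print(n,plane(im,p,20))
big=cv2.resize(im["pixels"][190:300,330:470],None,fx=5,fy=5,interpolation=cv2.INTER_CUBIC)
cv2.imwrite("pics/bay.png",big[:,:,::-1])
w=get("wrist"); print(w["xyz"],R.from_quat(w["rotation"]).as_matrix(),w["fx"],w["cx"],w["cy"])
E
```

```text
mat (array([572.7, -13.3]), 219.8, 159.8, -84.2)
board (array([461.1, 285.3]), 202.0, 139.6, 86.5)
blue lbl (array([ 475.1, -346.7]), 39.8, 25.7, 2.1)
bluebox (array([ 474.4, -345.7]), 60.4, 43.9, 3.0)Traceback (most recent call last):
  File "<stdin>", line 7, in <module>
  File "h.py", line 18, in rect
    c=max(cv2.findContours(m,cv2.RETR_EXTERNAL,cv2.CHAIN_APPROX_NONE)[0],key=cv2.contourArea)
ValueError: max() iterable argument is empty
```

```bash
python3 - <<'E'
from h import *
im=get("top")
hsv=cv2.cvtColor(im["pixels"],cv2.COLOR_RGB2HSV)
def t(n,lo,hi,z,roi):
    try: print(n,rect(im,mask(im,lo,hi),z,roi))
    except Exception as e: print(n,e)
t("red",(0,120,60),(5,255,255),18,(340,255,460,290))
t("carton",(8,60,40),(20,190,255),116,(355,215,393,262))
t("orange",(2,190,60),(14,255,255),42,(375,215,420,270))
t("handle",(105,120,40),(125,255,255),38,(90,220,130,270))
t("lidw",(0,0,180),(179,40,255),16,(90,210,140,280))
t("bay",(0,0,170),(179,30,255),6,(340,200,460,290))
for n,p in dict(webcam=(367,118),tape=(152,141),adapter=(275,110),post=(158,227)).items(): print(n,plane(im,p,20))
for p in [(380,238),(370,240),(400,245),(380,278),(410,232)]: print(p,hsv[p[1],p[0]])
big=cv2.resize(im["pixels"][190:300,330:470],None,fx=5,fy=5,interpolation=cv2.INTER_CUBIC)
cv2.imwrite("pics/bay.png",big[:,:,::-1])
w=get("wrist"); print(w["xyz"],R.from_quat(w["rotation"]).as_matrix(),w["fx"],w["cx"],w["cy"])
E
```

```text
red (array([ 386.6, -289.1]), 195.4, 4.8, -87.9)
carton (array([ 460.3, -217. ]), 83.1, 66.6, -3.6)
orange max() iterable argument is empty
handle (array([469.3, 332.6]), 36.7, 19.4, -0.8)
lidw (array([470.8, 337.2]), 98.7, 55.1, -2.4)
bay (array([ 464.7, -288.9]), 195.5, 147.5, -88.3)
webcam [[ 751.10072909 -238.57891196]]
tape [[703.29948446 257.24699589]]
adapter [[774.17281833 -26.19425835]]
post [[503.90550086 236.70009087]]
(380, 238) [ 11 115 151]
(370, 240) [ 14  99 167]
(400, 245) [170  13  59]
(380, 278) [  0 145 158]
(410, 232) [  8 113  79]
[231.83005456 584.87601089 373.28840462] [[-2.48648872e-01 -9.21173244e-01 -2.99355294e-01]
 [-9.68593684e-01  2.36437761e-01  7.69640226e-02]
 [-1.18302820e-04  3.09090664e-01 -9.51032569e-01]] 371.83767605815706 278.7933756770078 209.02018076199383
```

View pics/bay.png

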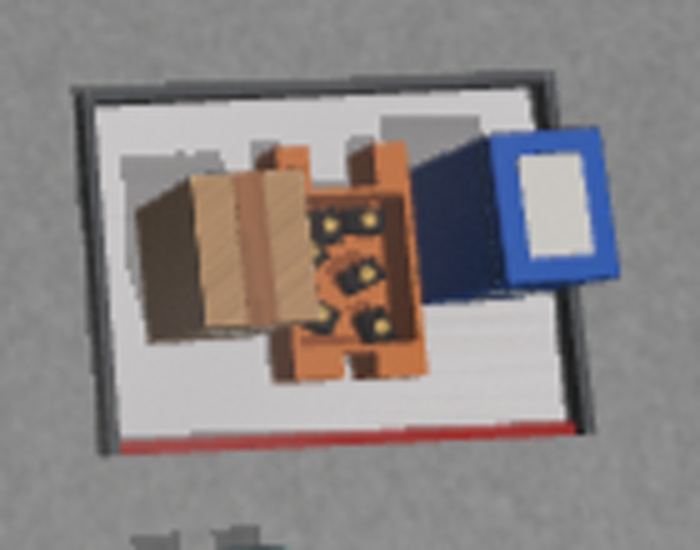

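```bash
python3 - <<'E'
from h import *
im=get("top")
def q(n,c,z):
    uv=(np.array(c)-2)/5+[330,190]; p=plane(im,uv,z); 
    e=(p[0]+p[1]-p[2]-p[3])/2; f=(p[0]-p[1]+p[3]-p[2])/2
    print(n,p.mean(0).round(1),np.hypot(*e).round(1),np.hypot(*f).round(1),np.degrees(np.arctan2(e[1],e[0])).round(1),np.degrees(np.arctan2(f[1],f[0])).round(1))
q("carton",[(190,176),(305,168),(320,318),(207,328)],116)
q("blue",[(492,133),(600,127),(620,278),(510,288)],116)
q("bay",[(73,88),(555,71),(593,432),(100,455)],25)
q("tray",[(276,148),(404,141),(427,373),(295,381)],42)
E
```

```text
carton [ 460.5 -228.3] 59.4 44.8 2.7 93.7
blue [ 474.9 -346.7] 60.5 43.0 2.2 93.4
bay [ 464.1 -284.5] 159.1 212.8 1.4 91.5
tray [ 462. -288.] 99.7 55.7 1.3 92.5
```

Emit:
apply_moves(rows=[{"hand": 1,"delta_pos": [40,0,-30],"yaw": 0},{"hand": 1,"delta_pos": [80,0,-60],"yaw": 0},{"hand": 1,"delta_pos": [120,0,-60],"yaw": 0},{"hand": 1,"delta_pos": [160,0,-60],"yaw": 0.0},{"hand": 1,"delta_pos": [200,0,-60],"yaw": 0},{"hand": 1,"delta_pos": [240,30,-60],"yaw": 0.12},{"hand": 1,"delta_pos": [270,60,-60],"yaw": 0.24},{"hand": 1,"delta_pos": [300,90,-60],"yaw": 0.36},{"hand": 1,"delta_pos": [330,120,-60],"yaw": 0.48},{"hand": 1,"delta_pos": [350,155,-60],"yaw": 0.6},{"hand": 1,"delta_pos": [360,195,-60],"yaw": 0.72},{"hand": 1,"delta_pos": [370,235,-60],"yaw": 0.84}])

```text
clock: 2.3
position: [455.6, 298.2, 315.9]
ee_rot: [0.853, -0.522, 0.0, 0.0]
contact_force: [0.9, -0.0, 0.4]
gripper_width: 85.3
grasp_force: 0.0
```

```bash
cat >> h.py <<'E'
def to(x,y,z,ang=None):
    s=read_state(); r=R.from_quat(s["ee_rot"]); d=r.inv().apply(np.array([x,y,z])-s["position"])
    ty=r.as_matrix()[:,1]; a=np.degrees(np.arctan2(ty[1],ty[0]))
    yw=0 if ang is None else -np.radians((ang-a+180)%360-180)
    print("delta",d.round(1),"yaw",round(float(yw),3),"n",round(np.linalg.norm(d)/41.7,1),"at",s["position"].round(1),"ang",a.round(1))
E
python3 - <<'E'
from h import *
im=get("wrist"); cv2.imwrite("pics/w1.png",im["pixels"][:,:,::-1])
print(im["xyz"],im["rotation"])
to(460.5,-228.3,315,-178.2)
E
```

```text
[491.75562934 226.93066355 432.8922688 ] [-0.23120799  0.96027441  0.15184511 -0.03686449]
delta [468.  227.6   3.2] yaw 0.434 n 12.5 at [454.1 292.  316.8] ang -153.4
```

View pics/w1.png

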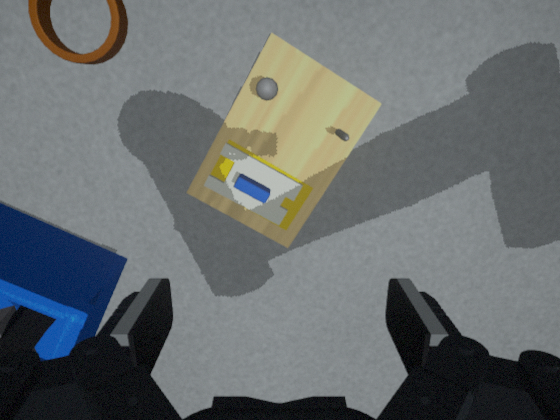

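Emit:
apply_moves(rows=[{"hand": 1,"delta_pos": [37,19,0],"yaw": 0.1},{"hand": 1,"delta_pos": [74,37,0],"yaw": 0.2},{"hand": 1,"delta_pos": [111,56,0],"yaw": 0.3},{"hand": 1,"delta_pos": [148,74,0],"yaw": 0.4},{"hand": 1,"delta_pos": [185,93,0],"yaw": 0.44},{"hand": 1,"delta_pos": [222,111,0],"yaw": 0.44},{"hand": 1,"delta_pos": [259,130,0],"yaw": 0.44},{"hand": 1,"delta_pos": [296,148,0],"yaw": 0.44},{"hand": 1,"delta_pos": [333,167,0],"yaw": 0.44},{"hand": 1,"delta_pos": [370,185,0],"yaw": 0.44},{"hand": 1,"delta_pos": [407,204,0],"yaw": 0.44},{"hand": 1,"delta_pos": [407,204,0],"yaw": 0.44}])

```text
clock: 3.35
position: [461.2, -160.4, 316.2]
ee_rot: [0.718, -0.696, 0.0, 0.001]
contact_force: [1.0, 0.0, 0.5]
gripper_width: 85.6
grasp_force: 0.0
```

```bash
python3 - <<'E'
from h import *
im=get("wrist"); cv2.imwrite("pics/w2.png",im["pixels"][:,:,::-1])
to(460.5,-228.3,102,-178.2)
E
```

```text
delta [ 70.1   3.1 214.1] yaw 0.002 n 5.4 at [ 461.3 -158.1  316.1] ang -178.1
```

View pics/w2.png

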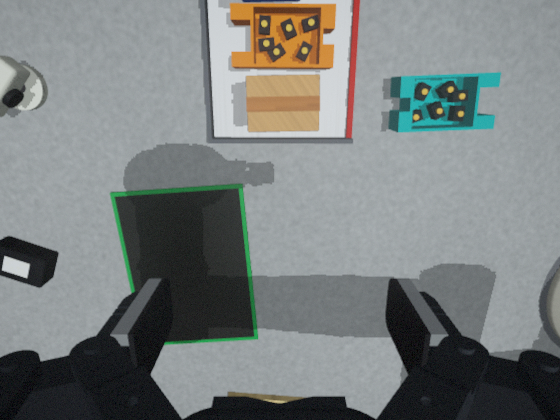

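Emit:
apply_moves(rows=[{"hand": 1,"delta_pos": [35,1.5,10],"yaw": 0},{"hand": 1,"delta_pos": [69,3,40],"yaw": 0},{"hand": 1,"delta_pos": [69,3,80],"yaw": 0},{"hand": 1,"delta_pos": [69,3,120],"yaw": 0},{"hand": 1,"delta_pos": [69,3,120],"yaw": 0},{"hand": 1,"delta_pos": [69,3,120],"yaw": 0},{"hand": 1,"delta_pos": [69,3,120],"yaw": 0}])

```text
clock: 3.98
position: [463.6, -223.7, 198.7]
ee_rot: [0.722, -0.692, 0.002, -0.001]
contact_force: [0.6, 0.0, 0.6]
gripper_width: 85.3
grasp_force: 0.0
```

```bash
python3 - <<'E'
from h import *
to(460.5,-228.3,102,-178.2)
E
```

```text
delta [ 4.3  3.6 96.7] yaw 0.011 n 2.3 at [ 463.6 -223.7  198.7] ang -177.6
```

Emit:
apply_moves(rows=[{"hand": 1,"delta_pos": [2,2,30],"yaw": 0},{"hand": 1,"delta_pos": [2,2,50],"yaw": 0},{"hand": 1,"delta_pos": [2,2,50],"yaw": 0},{"hand": 1,"delta_pos": [2,2,50],"yaw": 0},{"hand": 1,"delta_pos": [2,2,50],"yaw": 0},{"hand": 1,"delta_pos": [2,2,50],"yaw": 0}])

```text
clock: 4.48
position: [461.5, -226.2, 148.9]
ee_rot: [0.721, -0.692, 0.002, -0.001]
contact_force: [0.7, -0.4, 0.6]
gripper_width: 85.4
grasp_force: 0.0
```

```bash
python3 - <<'E'
from h import *
to(460.5,-228.3,102,-178.2)
E
```

```text
delta [ 2.   1.3 46.9] yaw 0.01 n 1.1 at [ 461.5 -226.2  148.9] ang -177.7
```

Emit:
apply_moves(rows=[{"hand": 1,"delta_pos": [2,1,25],"yaw": 0},{"hand": 1,"delta_pos": [2,1,47],"yaw": 0},{"hand": 1,"delta_pos": [2,1,47],"yaw": 0},{"hand": 1,"delta_pos": [2,1,47],"yaw": 0},{"hand": -0.2,"delta_pos": [2,1,47],"yaw": 0},{"hand": -0.2,"delta_pos": [2,1,47],"yaw": 0},{"hand": -0.2,"delta_pos": [2,1,47],"yaw": 0},{"hand": -0.2,"delta_pos": [2,1,47],"yaw": 0},{"hand": -0.2,"delta_pos": [2,1,47],"yaw": 0},{"hand": -0.2,"delta_pos": [2,1,47],"yaw": 0},{"hand": -0.2,"delta_pos": [2,1,47],"yaw": 0}])

```text
clock: 5.4
position: [460.4, -228.5, 101.3]
ee_rot: [0.721, -0.692, 0.002, -0.001]
contact_force: [0.7, 1.0, 6.4]
gripper_width: 59.4
grasp_force: 65.5
```

```bash
python3 - <<'E'
from h import *
to(583,42,214,-174.2)
print(read_state()["joints"])
E
```

```text
delta [-265.1 -134.  -112.6] yaw -0.06 n 7.6 at [ 460.4 -228.5  101.3] ang -177.7
[-0.14407976  0.3708069  -0.46619602  0.00114788 -0.72961436  0.18413386]
```

Emit:
apply_moves(rows=[{"hand": -0.2,"delta_pos": [0,0,-20],"yaw": 0},{"hand": -0.2,"delta_pos": [0,0,-50],"yaw": 0},{"hand": -0.2,"delta_pos": [-20,-10,-60],"yaw": 0},{"hand": -0.2,"delta_pos": [-55,-25,-60],"yaw": 0},{"hand": -0.2,"delta_pos": [-92,-41,-60],"yaw": 0},{"hand": -0.2,"delta_pos": [-129,-57,-60],"yaw": 0},{"hand": -0.2,"delta_pos": [-166,-73,-60],"yaw": 0},{"hand": -0.2,"delta_pos": [-203,-89,-60],"yaw": 0},{"hand": -0.2,"delta_pos": [-235,-104,-60],"yaw": 0},{"hand": -0.2,"delta_pos": [-258,-114,-60],"yaw": 0},{"hand": -0.2,"delta_pos": [-266,-117,-60],"yaw": 0},{"hand": -0.2,"delta_pos": [-266,-117,-60],"yaw": 0}])

```text
clock: 6.4
position: [565.3, 44.2, 158.9]
ee_rot: [0.722, -0.692, -0.0, 0.0]
contact_force: [0.4, -0.1, -2.7]
gripper_width: 59.6
grasp_force: 65.3
```

```bash
python3 - <<'E'
from h import *
to(567,42,99,-177.7);s=read_state();print(s["gripper_width"],s["grasp_force"])
E
```

```text
delta [ 2.3 -1.6 59.9] yaw 0.003 n 1.4 at [565.3  44.2 158.9] ang -177.6
59.62614699048367 65.28924822807312
```

Lower, release, lift.

Emit:
apply_moves(rows=[{"hand": -0.2,"delta_pos": [0,0,30],"yaw": 0},{"hand": -0.2,"delta_pos": [0,0,50],"yaw": 0},{"hand": -0.2,"delta_pos": [0,0,60],"yaw": 0},{"hand": -0.2,"delta_pos": [0,0,60],"yaw": 0},{"hand": -0.2,"delta_pos": [0,0,60],"yaw": 0},{"hand": 1,"delta_pos": [0,0,60],"yaw": 0},{"hand": 1,"delta_pos": [0,0,60],"yaw": 0},{"hand": 1,"delta_pos": [0,0,60],"yaw": 0},{"hand": 1,"delta_pos": [0,0,60],"yaw": 0},{"hand": 1,"delta_pos": [0,0,30],"yaw": 0},{"hand": 1,"delta_pos": [0,0,0],"yaw": 0},{"hand": 1,"delta_pos": [0,0,-20],"yaw": 0}])

```text
clock: 7.4
position: [566.0, 42.4, 182.0]
ee_rot: [0.721, -0.693, 0.001, -0.001]
contact_force: [0.3, -0.0, 0.9]
gripper_width: 85.4
grasp_force: 0.0
```

```bash
python3 - <<'E'
from h import *
im=get("wrist")
print("blue?",rect(im,mask(im,(100,120,90),(125,255,255)),116))
to(474.5,-346,180,-178)
E
```

```text
Traceback (most recent call last):
  File "h.py", line 18, in rect
    c=max(cv2.findContours(m,cv2.RETR_EXTERNAL,cv2.CHAIN_APPROX_NONE)[0],key=cv2.contourArea)
ValueError: max() iterable argument is empty
```

Emit:
apply_moves(rows=[{"hand": 1,"delta_pos": [37,10,-10],"yaw": 0},{"hand": 1,"delta_pos": [75,21,-10],"yaw": 0},{"hand": 1,"delta_pos": [113,31,-10],"yaw": 0},{"hand": 1,"delta_pos": [151,42,-10],"yaw": 0},{"hand": 1,"delta_pos": [189,53,-10],"yaw": 0},{"hand": 1,"delta_pos": [227,63,-10],"yaw": 0},{"hand": 1,"delta_pos": [265,74,-10],"yaw": 0},{"hand": 1,"delta_pos": [303,84,-10],"yaw": 0},{"hand": 1,"delta_pos": [340,95,-10],"yaw": 0},{"hand": 1,"delta_pos": [370,103,0],"yaw": 0},{"hand": 1,"delta_pos": [384,107,10],"yaw": 0},{"hand": 1,"delta_pos": [384,107,20],"yaw": 0}])

```text
clock: 8.45
position: [472.5, -348.5, 158.7]
ee_rot: [0.72, -0.694, 0.0, 0.0]
contact_force: [0.2, 0.3, 0.4]
gripper_width: 85.6
grasp_force: 0.0
```

Emit:
apply_moves(rows=[{"hand": 1,"delta_pos": [0,0,10],"yaw": 0},{"hand": 1,"delta_pos": [0,0,10],"yaw": 0},{"hand": 1,"delta_pos": [0,0,10],"yaw": 0}])

```text
clock: 8.7
position: [473.6, -344.6, 148.7]
ee_rot: [0.722, -0.692, -0.001, 0.0]
contact_force: [0.4, -0.2, 0.8]
gripper_width: 85.4
grasp_force: 0.0
```

```bash
python3 - <<'E'
from h import *
to(474.5,-346,101.5,-178)
E
```

```text
delta [ 1.5 -0.9 47.2] yaw 0.007 n 1.1 at [ 473.6 -344.6  148.7] ang -177.6
```

Emit:
apply_moves(rows=[{"hand": 1,"delta_pos": [1,-1,25],"yaw": 0},{"hand": 1,"delta_pos": [1,-1,47],"yaw": 0},{"hand": 1,"delta_pos": [1,-1,47],"yaw": 0},{"hand": 1,"delta_pos": [1,-1,47],"yaw": 0},{"hand": -0.2,"delta_pos": [1,-1,47],"yaw": 0},{"hand": -0.2,"delta_pos": [1,-1,47],"yaw": 0},{"hand": -0.2,"delta_pos": [1,-1,47],"yaw": 0},{"hand": -0.2,"delta_pos": [1,-1,47],"yaw": 0},{"hand": -0.2,"delta_pos": [1,-1,47],"yaw": 0},{"hand": -0.2,"delta_pos": [1,-1,47],"yaw": 0}])

```text
clock: 9.53
position: [475.7, -347.0, 104.4]
ee_rot: [0.721, -0.693, 0.002, -0.001]
contact_force: [-0.4, 1.6, 6.0]
gripper_width: 58.9
grasp_force: 65.8
```

```bash
python3 - <<'E'
from h import *
to(578,-68,161,-177.7);s=read_state();print(s["gripper_width"],s["grasp_force"])
E
```

```text
delta [-274.5 -113.8  -56.7] yaw 0.001 n 7.3 at [ 475.7 -347.   104.4] ang -177.7
58.945159987062105 65.82640886306763
```

Emit:
apply_moves(rows=[{"hand": -0.2,"delta_pos": [0,0,-20],"yaw": 0},{"hand": -0.2,"delta_pos": [0,0,-50],"yaw": 0},{"hand": -0.2,"delta_pos": [0,0,-75],"yaw": 0},{"hand": -0.2,"delta_pos": [-25,-10,-80],"yaw": 0},{"hand": -0.2,"delta_pos": [-60,-25,-80],"yaw": 0},{"hand": -0.2,"delta_pos": [-97,-40,-80],"yaw": 0},{"hand": -0.2,"delta_pos": [-134,-55,-80],"yaw": 0},{"hand": -0.2,"delta_pos": [-171,-70,-80],"yaw": 0},{"hand": -0.2,"delta_pos": [-208,-86,-80],"yaw": 0},{"hand": -0.2,"delta_pos": [-240,-100,-75],"yaw": 0},{"hand": -0.2,"delta_pos": [-265,-110,-65],"yaw": 0},{"hand": -0.2,"delta_pos": [-275,-114,-55],"yaw": 0}])

```text
clock: 10.53
position: [578.7, -63.8, 157.2]
ee_rot: [0.722, -0.692, 0.0, -0.001]
contact_force: [-0.5, -0.5, -2.3]
gripper_width: 59.2
grasp_force: 65.6
```

Emit:
apply_moves(rows=[{"hand": -0.2,"delta_pos": [0,0,10],"yaw": 0},{"hand": -0.2,"delta_pos": [0,0,10],"yaw": 0},{"hand": -0.2,"delta_pos": [0,0,10],"yaw": 0}])

```text
clock: 10.78
position: [576.4, -68.2, 146.4]
ee_rot: [0.721, -0.693, -0.001, 0.001]
contact_force: [-1.0, -0.6, -1.4]
gripper_width: 59.1
grasp_force: 65.5
```

```bash
python3 - <<'E'
from h import *
im=get("scene"); cv2.imwrite("pics/s2.png",cv2.resize(im["pixels"][90:290,150:380],None,fx=3,fy=3)[:,:,::-1])
to(578,-68,99,-177.7);s=read_state();print(s["gripper_width"],s["grasp_force"])
E
```

```text
delta [-0.4 -1.1 48.2] yaw -0.002 n 1.2 at [577.  -68.5 147.2] ang -177.8
58.997048035572085 65.48687696456909
```

View pics/s2.png

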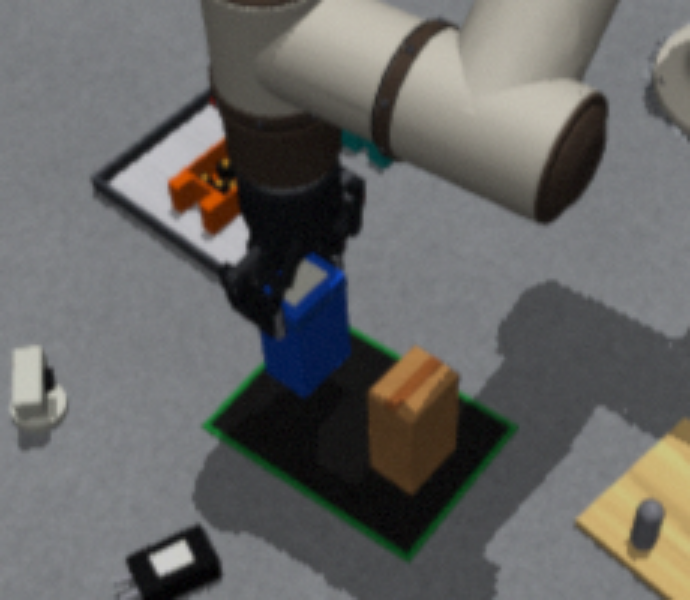

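Emit:
apply_moves(rows=[{"hand": -0.2,"delta_pos": [0,0,25],"yaw": 0},{"hand": -0.2,"delta_pos": [0,0,40],"yaw": 0},{"hand": -0.2,"delta_pos": [0,0,46],"yaw": 0},{"hand": -0.2,"delta_pos": [0,0,46],"yaw": 0},{"hand": -0.2,"delta_pos": [0,0,46],"yaw": 0}])

```text
clock: 11.25
position: [577.9, -68.2, 102.3]
ee_rot: [0.721, -0.693, 0.001, -0.001]
contact_force: [-0.1, -1.2, -2.2]
gripper_width: 59.0
grasp_force: 65.9
```

Emit:
apply_moves(rows=[{"hand": 1,"delta_pos": [0,0,0],"yaw": 0},{"hand": 1,"delta_pos": [0,0,0],"yaw": 0},{"hand": 1,"delta_pos": [0,0,0],"yaw": 0},{"hand": 1,"delta_pos": [0,0,0],"yaw": 0},{"hand": 1,"delta_pos": [0,0,-25],"yaw": 0},{"hand": 1,"delta_pos": [0,0,-50],"yaw": 0},{"hand": 1,"delta_pos": [0,0,-85],"yaw": 0},{"hand": 1,"delta_pos": [0,0,-120],"yaw": 0},{"hand": 1,"delta_pos": [0,0,-160],"yaw": 0}])

```text
clock: 12.0
position: [576.6, -67.2, 262.1]
ee_rot: [0.721, -0.693, -0.001, 0.001]
contact_force: [1.7, 0.2, -1.4]
gripper_width: 84.9
grasp_force: 0.0
```

```bash
python3 - <<'E'
from h import *
to(462,-288,260,-88)
E
```

```text
delta [216.  123.4   2.4] yaw -1.566 n 6.0 at [576.6 -67.2 262.1] ang -177.7
```

Emit:
apply_moves(rows=[{"hand": 1,"delta_pos": [18,10,0],"yaw": -0.12},{"hand": 1,"delta_pos": [36,20,0],"yaw": -0.24},{"hand": 1,"delta_pos": [54,31,0],"yaw": -0.36},{"hand": 1,"delta_pos": [72,41,0],"yaw": -0.48},{"hand": 1,"delta_pos": [90,51,0],"yaw": -0.6},{"hand": 1,"delta_pos": [108,62,0],"yaw": -0.72},{"hand": 1,"delta_pos": [126,72,0],"yaw": -0.84},{"hand": 1,"delta_pos": [144,82,0],"yaw": -0.96},{"hand": 1,"delta_pos": [162,93,0],"yaw": -1.08},{"hand": 1,"delta_pos": [180,103,0],"yaw": -1.2},{"hand": 1,"delta_pos": [198,113,0],"yaw": -1.32},{"hand": 1,"delta_pos": [216,123,0],"yaw": -1.44}])

```text
clock: 13.0
position: [462.7, -288.8, 261.6]
ee_rot: [0.999, -0.042, 0.0, 0.0]
contact_force: [0.2, 0.2, 0.6]
gripper_width: 85.6
grasp_force: 0.0
```

Emit:
apply_moves(rows=[{"hand": 1,"delta_pos": [0,0,0],"yaw": -0.12},{"hand": 1,"delta_pos": [0,0,0],"yaw": -0.126},{"hand": 1,"delta_pos": [0,0,0],"yaw": -0.126},{"hand": 1,"delta_pos": [0,0,0],"yaw": -0.126}])

```text
clock: 13.33
position: [463.4, -287.6, 261.4]
ee_rot: [1.0, 0.017, 0.0, 0.0]
contact_force: [0.4, -0.2, -0.9]
gripper_width: 85.4
grasp_force: 0.0
```

```bash
python3 - <<'E'
from h import *
im=get("wrist"); cv2.imwrite("pics/w3.png",im["pixels"][:,:,::-1])
m=mask(im,(4,150,90),(16,255,255)); cv2.imwrite("pics/m.png",m)
print(rect(im,m,42))
t=get("top")
print("blue",rect(t,mask(t,(100,120,90),(125,255,255)),113,(260,150,340,250)))
to(462,-288,260,-88)
E
```

```text
(array([ 463.1, -289.2]), 100.4, 54.6, 1.6)
blue (array([577.8, -67.5]), 59.0, 43.7, 2.4)
delta [-1.5  0.4  1.4] yaw -0.0 n 0.1 at [ 463.5 -287.5  261.4] ang -88.0
```

View pics/w3.png

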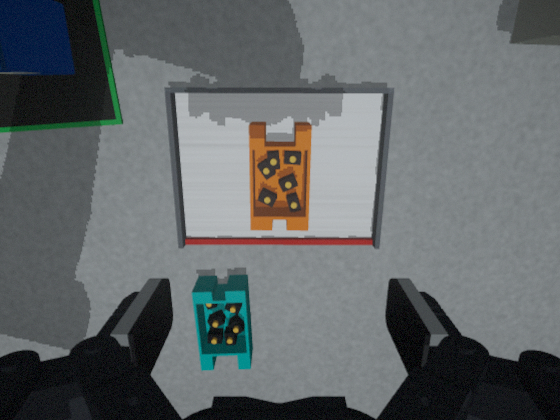

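Emit:
apply_moves(rows=[{"hand": 1,"delta_pos": [-0.5,1.5,40],"yaw": 0},{"hand": 1,"delta_pos": [-0.5,1.5,80],"yaw": 0},{"hand": 1,"delta_pos": [-0.5,1.5,120],"yaw": 0},{"hand": 1,"delta_pos": [-0.5,1.5,160],"yaw": 0},{"hand": 1,"delta_pos": [-0.5,1.5,175],"yaw": 0},{"hand": 1,"delta_pos": [-0.5,1.5,175],"yaw": 0},{"hand": 1,"delta_pos": [-0.5,1.5,175],"yaw": 0},{"hand": 1,"delta_pos": [-0.5,1.5,175],"yaw": 0}])

```text
clock: 14.1
position: [464.3, -289.8, 87.9]
ee_rot: [1.0, 0.018, 0.001, 0.001]
contact_force: [0.4, -0.0, 0.4]
gripper_width: 85.2
grasp_force: 0.0
```

```bash
python3 - <<'E'
from h import *
to(463,-289.2,36,-88.2)
E
```

```text
delta [-1.5 -0.7 51.9] yaw 0.004 n 1.2 at [ 464.3 -289.8   87.9] ang -87.9
```

Emit:
apply_moves(rows=[{"hand": 1,"delta_pos": [-1,0,25],"yaw": 0},{"hand": 1,"delta_pos": [-1,0,45],"yaw": 0},{"hand": 1,"delta_pos": [-1,0,51],"yaw": 0},{"hand": 1,"delta_pos": [-1,0,51],"yaw": 0},{"hand": 1,"delta_pos": [-1,0,51],"yaw": 0},{"hand": -0.2,"delta_pos": [-1,0,51],"yaw": 0},{"hand": -0.2,"delta_pos": [-1,0,51],"yaw": 0},{"hand": -0.2,"delta_pos": [-1,0,51],"yaw": 0},{"hand": -0.2,"delta_pos": [-1,0,51],"yaw": 0},{"hand": -0.2,"delta_pos": [-1,0,51],"yaw": 0},{"hand": -0.2,"delta_pos": [-1,0,51],"yaw": 0},{"hand": -0.2,"delta_pos": [-1,0,51],"yaw": 0}])

```text
clock: 15.1
position: [462.8, -289.8, 36.9]
ee_rot: [1.0, 0.018, 0.001, 0.0]
contact_force: [-0.5, 1.9, 6.2]
gripper_width: 55.0
grasp_force: 65.7
```

Emit:
apply_moves(rows=[{"hand": -0.2,"delta_pos": [0,0,-20],"yaw": 0},{"hand": -0.2,"delta_pos": [0,0,-55],"yaw": 0},{"hand": -0.2,"delta_pos": [0,0,-95],"yaw": 0},{"hand": -0.2,"delta_pos": [0,0,-135],"yaw": 0},{"hand": -0.2,"delta_pos": [0,0,-170],"yaw": 0},{"hand": -0.2,"delta_pos": [0,0,-180],"yaw": 0},{"hand": -0.2,"delta_pos": [0,0,-180],"yaw": 0}])

```text
clock: 15.68
position: [463.1, -289.9, 218.8]
ee_rot: [1.0, 0.018, 0.004, 0.001]
contact_force: [0.1, 0.2, -2.5]
gripper_width: 55.6
grasp_force: 64.9
```

```bash
python3 - <<'E'
from h import *
s=read_state();print(s["gripper_width"],s["grasp_force"])
im=get("top")
b=im["pixels"][200:300,80:200]
cv2.imwrite("pics/b.png",cv2.resize(b,None,fx=6,fy=6,interpolation=cv2.INTER_CUBIC)[:,:,::-1])
E
```

```text
55.64364829519407 64.91500496864319
```

View pics/b.png

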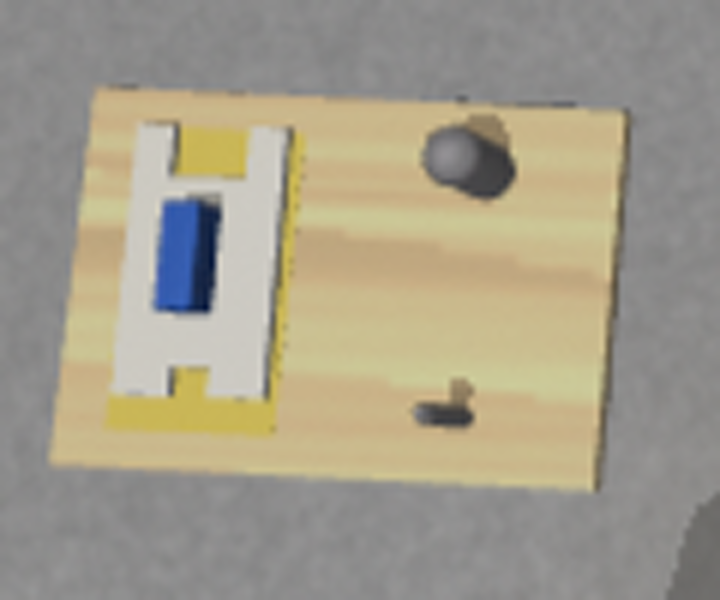

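```bash
python3 - <<'E'
from h import *
im=get("top")
px=lambda c:(np.array(c,float)-2.5)/6+[80,200]
p=plane(im,px([(95,88),(628,110),(597,491),(50,464)]),10)
c=p.mean(0); e=p[0]+p[1]-p[2]-p[3]; a=np.arctan2(e[1],e[0])
f=p[0]-p[1]+p[3]-p[2]; print(c,np.degrees(a),np.degrees(np.arctan2(f[1],f[0]))-90,np.hypot(*e)/2,np.hypot(*f)/2)
for n,l,tops in (("thick",(45,-50),(452,155)),("thin",(-46,-50),(419,413))):
    M=np.array([[np.cos(a),-np.sin(a)],[np.sin(a),np.cos(a)]])
    print(n,"pred",c+M@l,"meas top",plane(im,px(tops),60))
print("thin base",plane(im,px((471,414)),10))
q=plane(im,px([(140,122),(293,128),(266,398),(112,393)]),16); print("lid",q.mean(0),q)
w=get("wrist"); cv2.imwrite("pics/w4.png",w["pixels"][:,:,::-1])
m=mask(w,(4,150,90),(16,255,255)); s=read_state(); z=s["position"][2]
print("tray in hand",rect(w,m,z-37+36+6),s["position"])
h=np.array([[c[0],c[1],0]])
E
```

```text
[460.74368645 285.52255861] -3.3133892016815514 -3.403337320027049 140.0702895611046 200.75333678281763
thick pred [502.77859546 233.00526218] meas top [[501.82763095 231.74132083]]
thin pred [411.93071675 238.26481862] meas top [[411.85511701 240.00449275]]
thin base [[413.03787004 236.28849775]]
lid [470.81061445 335.34364318] [[522.20244778 361.4382904 ]
 [519.10725154 304.35310668]
 [419.66321215 309.60610377]
 [422.26954633 365.97707189]]
tray in hand (array([ 466.9, -289.6]), 88.4, 56.6, 2.1) [ 460.22379528 -288.76104606  212.80187752]
```

```bash
python3 - <<'E'
from h import *
to(457.6,235.5,210,-93.35)
E
```

```text
delta [  15.4 -524.     4.1] yaw 0.093 n 12.6 at [ 460.2 -288.8  212.8] ang -88.0
```

Emit:
apply_moves(rows=[{"hand": -0.2,"delta_pos": [0,-20,0],"yaw": 0},{"hand": -0.2,"delta_pos": [1,-55,0],"yaw": 0},{"hand": -0.2,"delta_pos": [2,-94,0],"yaw": 0},{"hand": -0.2,"delta_pos": [4,-134,0],"yaw": 0},{"hand": -0.2,"delta_pos": [5,-174,0],"yaw": 0},{"hand": -0.2,"delta_pos": [6,-214,0],"yaw": 0},{"hand": -0.2,"delta_pos": [7,-254,0],"yaw": 0.03},{"hand": -0.2,"delta_pos": [8,-294,0],"yaw": 0.06},{"hand": -0.2,"delta_pos": [9,-334,0],"yaw": 0.09},{"hand": -0.2,"delta_pos": [11,-374,0],"yaw": 0.09},{"hand": -0.2,"delta_pos": [12,-410,0],"yaw": 0.09},{"hand": -0.2,"delta_pos": [13,-435,0],"yaw": 0.09}])

```text
clock: 16.83
position: [458.1, 148.0, 212.7]
ee_rot: [1.0, -0.026, -0.002, 0.001]
contact_force: [1.2, 0.7, -2.5]
gripper_width: 54.9
grasp_force: 64.7
```

Emit:
apply_moves(rows=[{"hand": -0.2,"delta_pos": [0,-20,0],"yaw": 0},{"hand": -0.2,"delta_pos": [1,-50,0],"yaw": 0},{"hand": -0.2,"delta_pos": [-1,-75,0],"yaw": 0},{"hand": -0.2,"delta_pos": [-4,-87,0],"yaw": 0},{"hand": -0.2,"delta_pos": [-5,-90,0],"yaw": 0},{"hand": -0.2,"delta_pos": [-5,-90,0],"yaw": 0},{"hand": -0.2,"delta_pos": [-5,-90,0],"yaw": 0},{"hand": -0.2,"delta_pos": [-5,-90,0],"yaw": 0},{"hand": -0.2,"delta_pos": [-5,-90,0],"yaw": 0},{"hand": -0.2,"delta_pos": [-5,-90,0],"yaw": 0}])

```text
clock: 17.67
position: [459.4, 234.9, 215.4]
ee_rot: [1.0, -0.028, -0.0, 0.0]
contact_force: [0.3, -1.2, -2.5]
gripper_width: 55.2
grasp_force: 64.7
```

```bash
python3 - <<'E'
from h import *
to(457.6,235.5,120,-93.35)
w=get("wrist"); cv2.imwrite("pics/w5.png",w["pixels"][:,:,::-1])
to(457.6,235.5,120,-93.35)
s=read_state();z=s["position"][2]
c=np.array([460.8,285.4]);a=np.radians(-3.35);M=np.array([[np.cos(a),-np.sin(a)],[np.sin(a),np.cos(a)]])
for n,l in (("thick",(45,-50)),("thin",(-46,-50))): print(n,proj(w,[*(c+M@l),64]))
def wc(l): # tray top corners predicted
    r=R.from_quat(s["ee_rot"]).as_matrix(); return proj(w,s["position"]+r@np.array([l[0],l[1],-5.]))
print("tray pred", [wc(l).round() for l in ((50,28),(50,-28),(-50,-28),(-50,28))])
E
```

```text
delta [-1.9 -0.5 95.4] yaw 0.002 n 2.3 at [459.4 234.9 215.4] ang -93.2
delta [-1.9 -0.3 95.5] yaw 0.003 n 2.3 at [459.5 235.1 215.5] ang -93.2
thick [[277.1237828  140.81456881]]
thin [[277.05631297 256.62787075]]
tray pred [array([[366., 187.]]), array([[185., 187.]]), array([[205., 433.]]), array([[347., 433.]])]
```

View pics/w5.png

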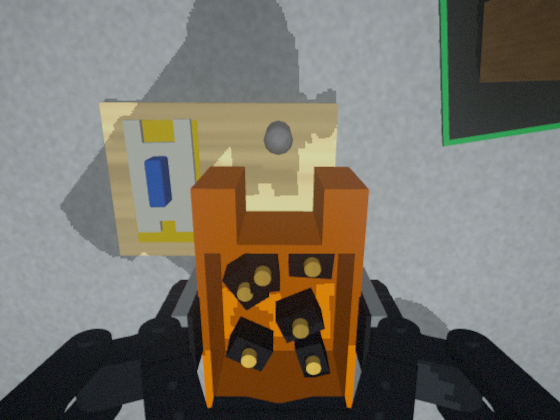

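```bash
python3 - <<'E'
from h import *
w=get("wrist")
hsv=cv2.cvtColor(w["pixels"],cv2.COLOR_RGB2HSV); g=w["pixels"].astype(int)
m=((hsv[:,:,1]<40)&(hsv[:,:,2]<160)).astype(np.uint8)*255
k=np.zeros_like(m);k[112:166,255:302]=m[112:166,255:302]
cs=cv2.findContours(k,cv2.RETR_EXTERNAL,cv2.CHAIN_APPROX_NONE)[0]
c=max(cs,key=cv2.contourArea); print("meas bbox",cv2.boundingRect(c))
cb=np.array([460.8,285.4]);a=np.radians(-3.35);M=np.array([[np.cos(a),-np.sin(a)],[np.sin(a),np.cos(a)]])
p=cb+M@[45,-50]
print(p)
# silhouette of cylinder to z=53 + hemisphere r 11
u=np.random.default_rng(0).normal(size=(4000,3));u/=np.linalg.norm(u,axis=1)[:,None];u[:,2]=abs(u[:,2])
pts=np.r_[u*11+[*p,53]]
cy=u.copy();cy[:,:2]/=np.linalg.norm(u[:,:2],axis=1)[:,None];cy=cy*[11,11,43]+[*p,10]
for q in (pts,np.r_[pts,cy]): 
    r=proj(w,q); print(r.min(0),r.max(0)-r.min(0))
E
```

```text
meas bbox (265, 121, 28, 33)
[502.80134298 232.85585487]
[262.66078293 123.79991171] [29.56723216 30.00833831]
[262.66078293 119.21306228] [29.56723216 34.59518775]
```

Emit:
apply_moves(rows=[{"hand": -0.2,"delta_pos": [-2,-1,30],"yaw": 0},{"hand": -0.2,"delta_pos": [-2,-1,65],"yaw": 0},{"hand": -0.2,"delta_pos": [-2,-1,95],"yaw": 0},{"hand": -0.2,"delta_pos": [-2,-1,105],"yaw": 0},{"hand": -0.2,"delta_pos": [-2,-1,105],"yaw": 0},{"hand": -0.2,"delta_pos": [-2,-1,105],"yaw": 0},{"hand": -0.2,"delta_pos": [-2,-1,105],"yaw": 0},{"hand": -0.2,"delta_pos": [-2,-1,105],"yaw": 0},{"hand": -0.2,"delta_pos": [-2,-1,105],"yaw": 0},{"hand": -0.2,"delta_pos": [-2,-1,105],"yaw": 0}])

```text
clock: 18.6
position: [457.9, 237.3, 111.5]
ee_rot: [1.0, -0.027, 0.001, -0.001]
contact_force: [-0.8, 1.1, -2.7]
gripper_width: 54.8
grasp_force: 64.6
```

```bash
python3 - <<'E'
from h import *
to(457.2,235.8,41,-93.35)
w=get("wrist"); cv2.imwrite("pics/w6.png",w["pixels"][:,:,::-1])
to(457.2,235.8,41,-93.35)
E
```

```text
delta [-0.7  1.7 70.5] yaw 0.004 n 1.7 at [457.9 237.3 111.5] ang -93.1
delta [-0.6  1.5 70.2] yaw 0.004 n 1.7 at [457.7 237.2 111.2] ang -93.1
```

View pics/w6.png

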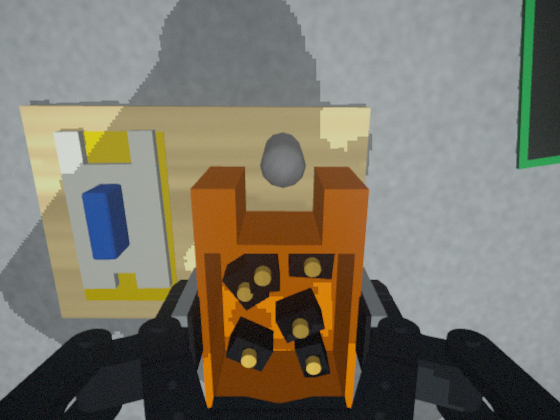

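Emit:
apply_moves(rows=[{"hand": -0.2,"delta_pos": [-0.7,1.5,0],"yaw": 0},{"hand": -0.2,"delta_pos": [-0.7,1.5,5],"yaw": 0},{"hand": -0.2,"delta_pos": [-0.7,1.5,12],"yaw": 0},{"hand": -0.2,"delta_pos": [-0.7,1.5,18],"yaw": 0},{"hand": -0.2,"delta_pos": [-0.7,1.5,24],"yaw": 0},{"hand": -0.2,"delta_pos": [-0.7,1.5,30],"yaw": 0},{"hand": -0.2,"delta_pos": [-0.7,1.5,30],"yaw": 0},{"hand": -0.2,"delta_pos": [-0.7,1.5,30],"yaw": 0}])

```text
clock: 19.32
position: [456.5, 235.3, 79.6]
ee_rot: [1.0, -0.027, -0.0, 0.001]
contact_force: [0.4, -0.0, -2.6]
gripper_width: 55.0
grasp_force: 64.7
```

```bash
python3 - <<'E'
from h import *
to(457.2,235.8,41,-93.35)
E
```

```text
delta [ 0.7 -0.6 38.6] yaw 0.004 n 0.9 at [456.5 235.3  79.6] ang -93.1
```

No contact so far; continue down.

Emit:
apply_moves(rows=[{"hand": -0.2,"delta_pos": [0.5,-0.5,8],"yaw": 0},{"hand": -0.2,"delta_pos": [0.5,-0.5,16],"yaw": 0},{"hand": -0.2,"delta_pos": [0.5,-0.5,24],"yaw": 0},{"hand": -0.2,"delta_pos": [0.5,-0.5,31],"yaw": 0},{"hand": -0.2,"delta_pos": [0.5,-0.5,36],"yaw": 0},{"hand": -0.2,"delta_pos": [0.5,-0.5,38],"yaw": 0},{"hand": -0.2,"delta_pos": [0.5,-0.5,38],"yaw": 0},{"hand": -0.2,"delta_pos": [0.5,-0.5,38],"yaw": 0}])

```text
clock: 19.98
position: [457.3, 236.0, 42.3]
ee_rot: [1.0, -0.027, 0.0, -0.0]
contact_force: [0.3, -0.6, -2.8]
gripper_width: 54.8
grasp_force: 64.9
```

Emit:
apply_moves(rows=[{"hand": -0.2,"delta_pos": [0,0,1.5],"yaw": 0},{"hand": -0.2,"delta_pos": [0,0,3],"yaw": 0},{"hand": -0.2,"delta_pos": [0,0,3],"yaw": 0},{"hand": -0.2,"delta_pos": [0,0,3],"yaw": 0}])

```text
clock: 20.32
position: [457.6, 236.3, 40.9]
ee_rot: [1.0, -0.027, 0.001, -0.0]
contact_force: [-2.5, 0.1, 6.6]
gripper_width: 54.8
grasp_force: 65.9
```

Contact with the board; release and lift.

Emit:
apply_moves(rows=[{"hand": 0.6,"delta_pos": [0,0,0],"yaw": 0},{"hand": 0.9,"delta_pos": [0,0,0],"yaw": 0},{"hand": 0.9,"delta_pos": [0,0,0],"yaw": 0},{"hand": 0.9,"delta_pos": [0,0,0],"yaw": 0},{"hand": 0.9,"delta_pos": [0,0,-20],"yaw": 0},{"hand": 0.9,"delta_pos": [0,0,-55],"yaw": 0},{"hand": 0.9,"delta_pos": [0,0,-95],"yaw": 0},{"hand": 0.5,"delta_pos": [0,0,-130],"yaw": 0},{"hand": 0.2,"delta_pos": [0,0,-150],"yaw": 0},{"hand": 0.2,"delta_pos": [0,0,-150],"yaw": 0},{"hand": 0.2,"delta_pos": [0,0,-150],"yaw": 0},{"hand": 0.2,"delta_pos": [0,0,-150],"yaw": 0}])

```text
clock: 21.32
position: [456.6, 235.5, 188.5]
ee_rot: [1.0, -0.028, -0.001, 0.0]
contact_force: [-0.5, -0.1, -0.0]
gripper_width: 51.2
grasp_force: 0.0
```

```bash
python3 - <<'E'
from h import *
w=get("wrist"); cv2.imwrite("pics/w7.png",w["pixels"][:,:,::-1])
print("handle",rect(w,mask(w,(105,120,40),(125,255,255)),38,(50,80,240,300)))
print("tray",rect(w,mask(w,(4,150,60),(16,255,255)),46,(200,60,400,330)))
to(470,334.5,150,-93)
E
```

```text
handle (array([471.6, 331.5]), 41.2, 18.9, -2.5)
tray (array([458.7, 235.7]), 102.4, 55.5, -3.5)
delta [  8.1 -99.8  37.7] yaw -0.003 n 2.6 at [456.5 235.3 187.9] ang -93.2
```

View pics/w7.png

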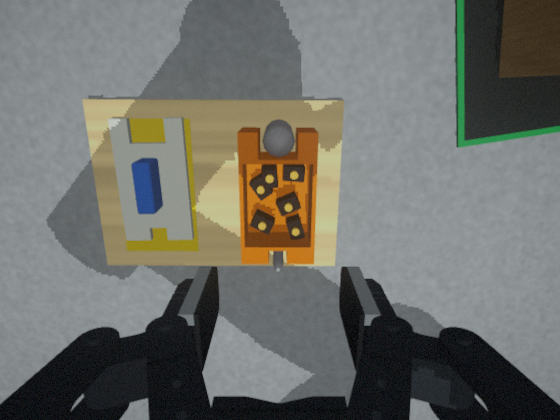

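Emit:
apply_moves(rows=[{"hand": 0.2,"delta_pos": [3,-35,0],"yaw": 0},{"hand": 0.2,"delta_pos": [6,-75,15],"yaw": 0},{"hand": 0.2,"delta_pos": [8,-100,40],"yaw": -0.005},{"hand": 0.2,"delta_pos": [8,-100,50],"yaw": -0.005},{"hand": 0.2,"delta_pos": [8,-100,50],"yaw": -0.005},{"hand": 0.2,"delta_pos": [8,-100,50],"yaw": -0.005},{"hand": 0.2,"delta_pos": [8,-100,50],"yaw": -0.005},{"hand": 0.2,"delta_pos": [8,-100,50],"yaw": -0.005}])

```text
clock: 22.03
position: [471.0, 334.8, 140.3]
ee_rot: [1.0, -0.025, 0.001, -0.0]
contact_force: [0.1, 0.1, 0.3]
gripper_width: 51.2
grasp_force: 0.0
```

```bash
python3 - <<'E'
from h import *
w=get("wrist"); cv2.imwrite("pics/w8.png",w["pixels"][:,:,::-1])
m=mask(w,(105,120,40),(125,255,255))
print("handle",rect(w,m,38,(180,80,380,300)))
to(470.8,335,42.5,-92.7)
print(proj(w,[470.8,335,38]))
E
```

```text
handle (array([471.1, 335.3]), 39.3, 12.9, -2.4)
delta [-0.4  0.  98. ] yaw -0.003 n 2.3 at [471.  334.9 140.5] ang -92.9
[[277.28887736 221.66657609]]
```

View pics/w8.png

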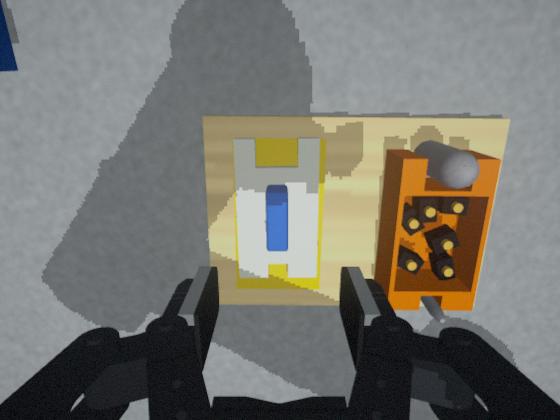

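Emit:
apply_moves(rows=[{"hand": 0.2,"delta_pos": [0,0,30],"yaw": 0},{"hand": 0.2,"delta_pos": [0,0,60],"yaw": 0},{"hand": 0.2,"delta_pos": [0,0,80],"yaw": 0},{"hand": 0.2,"delta_pos": [0,0,90],"yaw": 0},{"hand": 0.2,"delta_pos": [0,0,90],"yaw": 0},{"hand": 0.2,"delta_pos": [0,0,90],"yaw": 0},{"hand": 0.2,"delta_pos": [0,0,90],"yaw": 0}])

```text
clock: 22.67
position: [471.6, 336.1, 51.1]
ee_rot: [1.0, -0.025, 0.001, -0.001]
contact_force: [0.4, -0.2, -0.5]
gripper_width: 51.8
grasp_force: 0.0
```

```bash
python3 - <<'E'
from h import *
to(471,335.1,44,-92.6)
E
```

```text
delta [-0.6  1.1  7.1] yaw -0.004 n 0.2 at [471.6 336.1  51.1] ang -92.8
```

Emit:
apply_moves(rows=[{"hand": 0.2,"delta_pos": [-0.5,0.8,4],"yaw": 0},{"hand": 0.2,"delta_pos": [-0.5,0.8,7],"yaw": 0},{"hand": 0.2,"delta_pos": [-0.5,0.8,7],"yaw": 0},{"hand": -1,"delta_pos": [-0.5,0.8,7],"yaw": 0},{"hand": -1,"delta_pos": [-0.5,0.8,7],"yaw": 0},{"hand": -1,"delta_pos": [-0.5,0.8,7],"yaw": 0},{"hand": -1,"delta_pos": [-0.5,0.8,7],"yaw": 0},{"hand": -1,"delta_pos": [-0.5,0.8,7],"yaw": 0},{"hand": -1,"delta_pos": [-0.5,0.8,7],"yaw": 0},{"hand": -1,"delta_pos": [-0.5,0.8,7],"yaw": 0},{"hand": -1,"delta_pos": [-0.5,0.8,7],"yaw": 0}])

```text
clock: 23.58
position: [470.3, 334.8, 42.7]
ee_rot: [1.0, -0.025, 0.0, -0.0]
contact_force: [-0.5, 0.7, 3.6]
gripper_width: 12.8
grasp_force: 61.2
```

Emit:
apply_moves(rows=[{"hand": -1,"delta_pos": [0,0,-15],"yaw": 0},{"hand": -1,"delta_pos": [0,0,-45],"yaw": 0},{"hand": -1,"delta_pos": [0,0,-75],"yaw": 0},{"hand": -1,"delta_pos": [0,5,-85],"yaw": 0},{"hand": -1,"delta_pos": [-3,35,-85],"yaw": 0.008},{"hand": -1,"delta_pos": [-6,68,-85],"yaw": 0.008},{"hand": -1,"delta_pos": [-8,92,-85],"yaw": 0.008},{"hand": -1,"delta_pos": [-8,99,-85],"yaw": 0.008},{"hand": -1,"delta_pos": [-8,99,-85],"yaw": 0.008},{"hand": -1,"delta_pos": [-8,99,-85],"yaw": 0.008},{"hand": -1,"delta_pos": [-8,99,-85],"yaw": 0.008},{"hand": -1,"delta_pos": [-8,99,-85],"yaw": 0.008}])

```text
clock: 24.58
position: [457.6, 237.2, 127.1]
ee_rot: [1.0, -0.028, 0.0, -0.0]
contact_force: [-0.4, -1.0, -0.4]
gripper_width: 12.8
grasp_force: 60.7
```

```bash
python3 - <<'E'
from h import *
to(457.2,235.8,79,-93.3)
w=get("wrist"); cv2.imwrite("pics/w9.png",w["pixels"][:,:,::-1])
to(457.2,235.8,79,-93.3)
E
```

```text
delta [-0.3  1.4 48.1] yaw 0.001 n 1.2 at [457.6 237.2 127.1] ang -93.3
delta [-0.2  1.3 48.1] yaw 0.001 n 1.2 at [457.4 237.1 127.1] ang -93.3
```

View pics/w9.png

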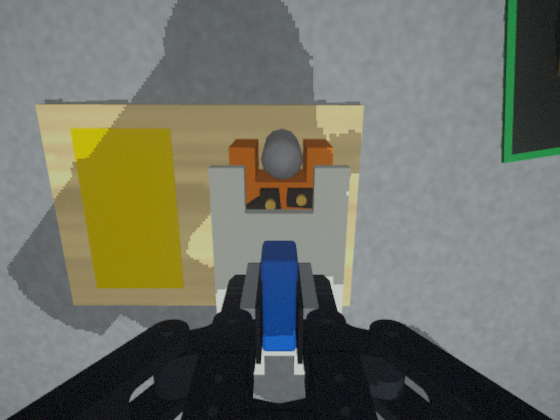

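Emit:
apply_moves(rows=[{"hand": -1,"delta_pos": [-0.3,1.4,0],"yaw": 0},{"hand": -1,"delta_pos": [-0.3,1.4,5],"yaw": 0},{"hand": -1,"delta_pos": [-0.3,1.4,12],"yaw": 0},{"hand": -1,"delta_pos": [-0.3,1.4,19],"yaw": 0},{"hand": -1,"delta_pos": [-0.3,1.4,26],"yaw": 0},{"hand": -1,"delta_pos": [-0.3,1.4,33],"yaw": 0},{"hand": -1,"delta_pos": [-0.3,1.4,38],"yaw": 0},{"hand": -1,"delta_pos": [-0.3,1.4,38],"yaw": 0},{"hand": -1,"delta_pos": [-0.3,1.4,38],"yaw": 0}])

```text
clock: 25.38
position: [456.7, 234.6, 88.8]
ee_rot: [1.0, -0.029, -0.0, 0.0]
contact_force: [-0.1, -0.5, -1.1]
gripper_width: 12.9
grasp_force: 60.7
```

Emit:
apply_moves(rows=[{"hand": -1,"delta_pos": [0,0,4],"yaw": 0},{"hand": -1,"delta_pos": [0,0,8],"yaw": 0},{"hand": -1,"delta_pos": [0,0,10],"yaw": 0},{"hand": -1,"delta_pos": [0,0,10],"yaw": 0},{"hand": -1,"delta_pos": [0,0,10],"yaw": 0}])

```text
clock: 25.8
position: [456.8, 234.7, 79.3]
ee_rot: [1.0, -0.029, -0.0, 0.0]
contact_force: [-0.3, 1.0, -1.0]
gripper_width: 12.6
grasp_force: 60.7
```

Emit:
apply_moves(rows=[{"hand": -1,"delta_pos": [0.3,-1,0.5],"yaw": 0},{"hand": -1,"delta_pos": [0.3,-1,1.5],"yaw": 0},{"hand": -1,"delta_pos": [0.3,-1,2.5],"yaw": 0},{"hand": -1,"delta_pos": [0.3,-1,2.5],"yaw": 0},{"hand": -1,"delta_pos": [0.3,-1,2.5],"yaw": 0}])

```text
clock: 26.22
position: [457.4, 236.0, 78.6]
ee_rot: [1.0, -0.029, 0.0, -0.0]
contact_force: [-3.8, 0.1, 10.6]
gripper_width: 12.4
grasp_force: 62.3
```

Contact at the expected height; release slightly, lift and check.

Emit:
apply_moves(rows=[{"hand": -0.2,"delta_pos": [0,0,0],"yaw": 0},{"hand": 0,"delta_pos": [0,0,0],"yaw": 0},{"hand": 0,"delta_pos": [0,0,0],"yaw": 0},{"hand": 0,"delta_pos": [0,0,0],"yaw": 0},{"hand": 0,"delta_pos": [0,0,-15],"yaw": 0},{"hand": 0,"delta_pos": [0,0,-45],"yaw": 0},{"hand": 0.3,"delta_pos": [0,0,-85],"yaw": 0},{"hand": 1,"delta_pos": [0,0,-120],"yaw": 0},{"hand": 1,"delta_pos": [0,0,-140],"yaw": 0},{"hand": 1,"delta_pos": [0,0,-140],"yaw": 0},{"hand": 1,"delta_pos": [0,0,-140],"yaw": 0}])

```text
clock: 27.13
position: [457.4, 236.0, 217.8]
ee_rot: [1.0, -0.029, 0.001, -0.001]
contact_force: [-0.5, -0.5, -0.7]
gripper_width: 85.6
grasp_force: 0.0
```

```bash
python3 - <<'E'
from h import *
w=get("wrist"); a=w["pixels"]
im=get("scene"); b=cv2.resize(im["pixels"][200:330,320:460],(400,371),interpolation=cv2.INTER_CUBIC)
o=np.zeros((420,800,3),np.uint8); o[:,:400]=a[:,80:480]; o[:371,400:]=b
cv2.imwrite("pics/w10.png",o[:,:,::-1])
print("handle",rect(w,mask(w,(105,120,40),(125,255,255)),74,(200,80,360,330)))
to(578,-68,205,-178)
t=get("top"); print("blue",rect(t,mask(t,(100,120,90),(125,255,255)),113,(260,150,340,250)))
print("carton",rect(t,mask(t,(8,60,60),(20,190,255)),113,(225,150,275,235)))
E
```

```text
handle (array([459. , 234.9]), 40.4, 12.7, -3.3)
delta [139.  295.6  10.7] yaw 1.478 n 7.8 at [456.5 235.2 215.6] ang -93.3
blue (array([577.3, -67.5]), 60.8, 44.7, 3.0)
carton (array([557.1,  39.8]), 79.9, 48.2, 3.0)
```

View pics/w10.png

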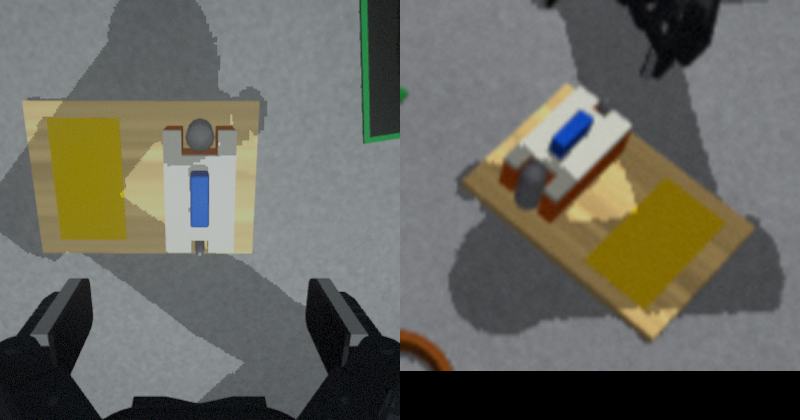

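Emit:
apply_moves(rows=[{"hand": 1,"delta_pos": [12,26,0],"yaw": 0.12},{"hand": 1,"delta_pos": [24,51,0],"yaw": 0.24},{"hand": 1,"delta_pos": [36,77,0],"yaw": 0.36},{"hand": 1,"delta_pos": [48,102,0],"yaw": 0.48},{"hand": 1,"delta_pos": [60,128,0],"yaw": 0.6},{"hand": 1,"delta_pos": [72,153,0],"yaw": 0.72},{"hand": 1,"delta_pos": [84,179,0],"yaw": 0.84},{"hand": 1,"delta_pos": [96,204,0],"yaw": 0.96},{"hand": 1,"delta_pos": [108,230,0],"yaw": 1.08},{"hand": 1,"delta_pos": [120,255,0],"yaw": 1.2},{"hand": 1,"delta_pos": [132,281,0],"yaw": 1.32},{"hand": 1,"delta_pos": [139,296,0],"yaw": 1.44}])

```text
clock: 28.28
position: [578.9, -70.3, 214.7]
ee_rot: [0.73, -0.684, -0.001, 0.002]
contact_force: [0.6, 0.8, -0.1]
gripper_width: 85.5
grasp_force: 0.0
```

Emit:
apply_moves(rows=[{"hand": 1,"delta_pos": [0,0,30],"yaw": 0.04},{"hand": 1,"delta_pos": [0,0,60],"yaw": 0.04},{"hand": 1,"delta_pos": [0,0,65],"yaw": 0.04},{"hand": 1,"delta_pos": [0,0,65],"yaw": 0.04},{"hand": 1,"delta_pos": [0,0,65],"yaw": 0.04},{"hand": 1,"delta_pos": [0,0,65],"yaw": 0.04}])

```text
clock: 28.78
position: [579.9, -67.6, 153.2]
ee_rot: [0.719, -0.695, 0.001, -0.001]
contact_force: [-0.1, -0.7, 0.3]
gripper_width: 85.4
grasp_force: 0.0
```

```bash
python3 - <<'E'
from h import *
to(577.6,-67.7,100,-177.7)
E
```

```text
delta [ 0.   2.5 53.2] yaw -0.006 n 1.3 at [579.9 -67.6 153.2] ang -178.0
```

Emit:
apply_moves(rows=[{"hand": 1,"delta_pos": [0,2,25],"yaw": 0},{"hand": 1,"delta_pos": [0,2,50],"yaw": 0},{"hand": 1,"delta_pos": [0,2,53],"yaw": 0},{"hand": 1,"delta_pos": [0,2,53],"yaw": 0},{"hand": -0.2,"delta_pos": [0,2,53],"yaw": 0},{"hand": -0.2,"delta_pos": [0,2,53],"yaw": 0},{"hand": -0.2,"delta_pos": [0,2,53],"yaw": 0},{"hand": -0.2,"delta_pos": [0,2,53],"yaw": 0},{"hand": -0.2,"delta_pos": [0,2,53],"yaw": 0},{"hand": -0.2,"delta_pos": [0,2,53],"yaw": 0},{"hand": -0.2,"delta_pos": [0,2,53],"yaw": 0}])

```text
clock: 29.7
position: [578.3, -67.8, 101.2]
ee_rot: [0.719, -0.695, 0.002, -0.001]
contact_force: [-0.3, 0.6, 6.5]
gripper_width: 58.9
grasp_force: 65.7
```

```bash
python3 - <<'E'
from h import *
to(475,-346.3,164,-177.7)
E
```

```text
delta [274.9 112.4 -63.3] yaw -0.006 n 7.3 at [578.3 -67.8 101.2] ang -178.1
```

Emit:
apply_moves(rows=[{"hand": -0.2,"delta_pos": [0,0,-20],"yaw": 0},{"hand": -0.2,"delta_pos": [0,0,-50],"yaw": 0},{"hand": -0.2,"delta_pos": [20,8,-62],"yaw": 0},{"hand": -0.2,"delta_pos": [55,22,-62],"yaw": 0},{"hand": -0.2,"delta_pos": [92,38,-62],"yaw": 0},{"hand": -0.2,"delta_pos": [129,53,-62],"yaw": 0},{"hand": -0.2,"delta_pos": [166,68,-62],"yaw": 0},{"hand": -0.2,"delta_pos": [203,83,-62],"yaw": 0},{"hand": -0.2,"delta_pos": [238,97,-62],"yaw": 0},{"hand": -0.2,"delta_pos": [265,108,-62],"yaw": 0},{"hand": -0.2,"delta_pos": [275,112,-62],"yaw": 0},{"hand": -0.2,"delta_pos": [275,112,-62],"yaw": 0}])

```text
clock: 30.7
position: [472.6, -348.5, 160.5]
ee_rot: [0.717, -0.697, -0.0, 0.0]
contact_force: [-0.3, 0.0, -1.5]
gripper_width: 58.9
grasp_force: 65.3
```

Emit:
apply_moves(rows=[{"hand": -0.2,"delta_pos": [0,0,10],"yaw": 0},{"hand": -0.2,"delta_pos": [0,0,30],"yaw": 0},{"hand": -0.2,"delta_pos": [0,0,30],"yaw": 0},{"hand": -0.2,"delta_pos": [0,0,30],"yaw": 0},{"hand": -0.2,"delta_pos": [0,0,30],"yaw": 0},{"hand": -0.2,"delta_pos": [0,0,30],"yaw": 0}])

```text
clock: 31.2
position: [475.0, -346.0, 131.7]
ee_rot: [0.719, -0.695, 0.001, -0.0]
contact_force: [0.3, 1.1, -1.1]
gripper_width: 59.4
grasp_force: 65.3
```

```bash
python3 - <<'E'
from h import *
to(475,-346.3,103,-177.7)
E
```

```text
delta [ 0.2  0.  28.7] yaw -0.006 n 0.7 at [ 475.  -346.   131.7] ang -178.0
```

Emit:
apply_moves(rows=[{"hand": -0.2,"delta_pos": [0,0,15],"yaw": 0},{"hand": -0.2,"delta_pos": [0,0,25],"yaw": 0},{"hand": -0.2,"delta_pos": [0,0,28],"yaw": 0},{"hand": -0.2,"delta_pos": [0,0,28],"yaw": 0},{"hand": -0.2,"delta_pos": [0,0,28],"yaw": 0}])

```text
clock: 31.62
position: [474.1, -346.4, 104.0]
ee_rot: [0.719, -0.695, 0.0, 0.0]
contact_force: [-1.9, 2.3, 5.3]
gripper_width: 59.4
grasp_force: 66.0
```

Emit:
apply_moves(rows=[{"hand": 1,"delta_pos": [0,0,0],"yaw": 0},{"hand": 1,"delta_pos": [0,0,0],"yaw": 0},{"hand": 1,"delta_pos": [0,0,0],"yaw": 0},{"hand": 1,"delta_pos": [0,0,0],"yaw": 0},{"hand": 1,"delta_pos": [0,0,-25],"yaw": 0},{"hand": 1,"delta_pos": [0,0,-60],"yaw": 0},{"hand": 1,"delta_pos": [0,0,-80],"yaw": 0},{"hand": 1,"delta_pos": [0,0,-80],"yaw": 0}])

```text
clock: 32.28
position: [476.6, -348.0, 188.3]
ee_rot: [0.719, -0.695, 0.005, -0.001]
contact_force: [-0.4, 0.3, 1.1]
gripper_width: 85.3
grasp_force: 0.0
```

```bash
python3 - <<'E'
from h import *
to(566.5,42.3,180,-177.7)
w=get("wrist")
E
```

```text
delta [-387.1 -103.1    7. ] yaw -0.006 n 9.6 at [ 476.6 -348.   188.3] ang -178.0
```

Emit:
apply_moves(rows=[{"hand": 1,"delta_pos": [-37,-10,0],"yaw": 0},{"hand": 1,"delta_pos": [-76,-20,0],"yaw": 0},{"hand": 1,"delta_pos": [-115,-31,0],"yaw": 0},{"hand": 1,"delta_pos": [-154,-41,0],"yaw": 0},{"hand": 1,"delta_pos": [-193,-51,0],"yaw": 0},{"hand": 1,"delta_pos": [-232,-62,0],"yaw": 0},{"hand": 1,"delta_pos": [-271,-72,0],"yaw": 0},{"hand": 1,"delta_pos": [-310,-82,0],"yaw": 0},{"hand": 1,"delta_pos": [-345,-91,0],"yaw": 0},{"hand": 1,"delta_pos": [-375,-99,0],"yaw": 0},{"hand": 1,"delta_pos": [-388,-102,10],"yaw": 0},{"hand": 1,"delta_pos": [-388,-102,30],"yaw": 0}])

```text
clock: 33.33
position: [564.8, 47.8, 153.2]
ee_rot: [0.72, -0.694, 0.001, -0.002]
contact_force: [1.1, -0.3, -0.3]
gripper_width: 85.4
grasp_force: 0.0
```

Emit:
apply_moves(rows=[{"hand": 1,"delta_pos": [0,0,3],"yaw": 0},{"hand": 1,"delta_pos": [0,0,3],"yaw": 0},{"hand": 1,"delta_pos": [0,0,3],"yaw": 0},{"hand": 1,"delta_pos": [0,0,3],"yaw": 0}])

```text
clock: 33.67
position: [563.4, 43.9, 150.3]
ee_rot: [0.718, -0.696, 0.0, -0.0]
contact_force: [0.2, -0.6, -0.5]
gripper_width: 85.8
grasp_force: 0.0
```

```bash
python3 - <<'E'
from h import *
to(566.5,42.3,98.5,-177.7)
t=get("top"); print("blue",rect(t,mask(t,(100,120,90),(125,255,255)),116,(425,210,460,250)))
E
```

```text
delta [ 1.7 -3.  51.8] yaw -0.008 n 1.2 at [563.4  43.9 150.3] ang -178.2
blue (array([ 472.5, -345.1]), 62.2, 46.1, 2.0)
```

Blue box back within ~2 mm of its start. Now the carton.

Emit:
apply_moves(rows=[{"hand": 1,"delta_pos": [1.5,-3,25],"yaw": 0},{"hand": 1,"delta_pos": [1.5,-3,48],"yaw": 0},{"hand": 1,"delta_pos": [1.5,-3,51],"yaw": 0},{"hand": 1,"delta_pos": [1.5,-3,51],"yaw": 0},{"hand": -0.2,"delta_pos": [1.5,-3,51],"yaw": 0},{"hand": -0.2,"delta_pos": [1.5,-3,51],"yaw": 0},{"hand": -0.2,"delta_pos": [1.5,-3,51],"yaw": 0},{"hand": -0.2,"delta_pos": [1.5,-3,51],"yaw": 0},{"hand": -0.2,"delta_pos": [1.5,-3,51],"yaw": 0},{"hand": -0.2,"delta_pos": [1.5,-3,51],"yaw": 0},{"hand": -0.2,"delta_pos": [1.5,-3,51],"yaw": 0}])

```text
clock: 34.63
position: [566.9, 43.4, 100.7]
ee_rot: [0.719, -0.695, 0.001, -0.001]
contact_force: [-2.2, -0.4, 6.5]
gripper_width: 59.6
grasp_force: 64.9
```

```bash
python3 - <<'E'
from h import *
to(460.5,-228.5,162,-177.7)
E
```

```text
delta [268.2 115.3 -61.7] yaw -0.007 n 7.2 at [566.9  43.4 100.7] ang -178.1
```

Emit:
apply_moves(rows=[{"hand": -0.2,"delta_pos": [0,0,-20],"yaw": 0},{"hand": -0.2,"delta_pos": [0,0,-50],"yaw": 0},{"hand": -0.2,"delta_pos": [20,9,-60],"yaw": 0},{"hand": -0.2,"delta_pos": [55,24,-60],"yaw": 0},{"hand": -0.2,"delta_pos": [92,40,-60],"yaw": 0},{"hand": -0.2,"delta_pos": [129,56,-60],"yaw": 0},{"hand": -0.2,"delta_pos": [166,71,-60],"yaw": 0},{"hand": -0.2,"delta_pos": [203,87,-60],"yaw": 0},{"hand": -0.2,"delta_pos": [235,101,-60],"yaw": 0},{"hand": -0.2,"delta_pos": [258,111,-60],"yaw": 0},{"hand": -0.2,"delta_pos": [268,115,-60],"yaw": 0},{"hand": -0.2,"delta_pos": [268,115,-60],"yaw": 0}])

```text
clock: 35.63
position: [459.1, -230.0, 158.8]
ee_rot: [0.717, -0.697, -0.0, -0.0]
contact_force: [-0.2, 0.4, -1.5]
gripper_width: 59.3
grasp_force: 65.4
```

Emit:
apply_moves(rows=[{"hand": -0.2,"delta_pos": [0,0,10],"yaw": 0},{"hand": -0.2,"delta_pos": [0,0,30],"yaw": 0},{"hand": -0.2,"delta_pos": [0,0,30],"yaw": 0},{"hand": -0.2,"delta_pos": [0,0,30],"yaw": 0},{"hand": -0.2,"delta_pos": [0,0,30],"yaw": 0},{"hand": -0.2,"delta_pos": [0,0,30],"yaw": 0}])

```text
clock: 36.13
position: [461.0, -227.9, 129.5]
ee_rot: [0.719, -0.695, 0.001, -0.0]
contact_force: [0.1, 0.3, -1.3]
gripper_width: 59.5
grasp_force: 65.4
```

```bash
python3 - <<'E'
from h import *
to(460.5,-228.5,102.5,-177.7)
E
```

```text
delta [ 0.6  0.6 27. ] yaw -0.006 n 0.6 at [ 461.  -227.9  129.5] ang -178.0
```

Emit:
apply_moves(rows=[{"hand": -0.2,"delta_pos": [0.5,0.5,13],"yaw": 0},{"hand": -0.2,"delta_pos": [0.5,0.5,23],"yaw": 0},{"hand": -0.2,"delta_pos": [0.5,0.5,27],"yaw": 0},{"hand": -0.2,"delta_pos": [0.5,0.5,27],"yaw": 0},{"hand": -0.2,"delta_pos": [0.5,0.5,27],"yaw": 0}])

```text
clock: 36.55
position: [459.6, -228.9, 103.5]
ee_rot: [0.719, -0.695, 0.0, 0.0]
contact_force: [-3.6, 1.6, 9.2]
gripper_width: 59.3
grasp_force: 66.5
```

Emit:
apply_moves(rows=[{"hand": 1,"delta_pos": [0,0,0],"yaw": 0},{"hand": 1,"delta_pos": [0,0,0],"yaw": 0},{"hand": 1,"delta_pos": [0,0,0],"yaw": 0},{"hand": 1,"delta_pos": [0,0,0],"yaw": 0},{"hand": 1,"delta_pos": [0,0,-25],"yaw": 0},{"hand": 1,"delta_pos": [0,0,-60],"yaw": 0},{"hand": 1,"delta_pos": [-20,0,-95],"yaw": 0},{"hand": 1,"delta_pos": [-60,0,-100],"yaw": 0},{"hand": 1,"delta_pos": [-100,0,-100],"yaw": 0},{"hand": 1,"delta_pos": [-135,0,-100],"yaw": 0},{"hand": 1,"delta_pos": [-150,0,-100],"yaw": 0},{"hand": 1,"delta_pos": [-150,0,-100],"yaw": 0}])

```text
clock: 37.55
position: [454.6, -76.5, 202.1]
ee_rot: [0.72, -0.694, 0.0, -0.0]
contact_force: [-0.0, -0.5, -0.2]
gripper_width: 85.5
grasp_force: 0.0
```

```bash
python3 - <<'E'
from h import *
t=get("top"); print("blue",rect(t,mask(t,(100,120,90),(125,255,255)),116,(425,210,460,250)))
a=cv2.resize(t["pixels"][190:300,330:470],(400,314),interpolation=cv2.INTER_CUBIC)
b=cv2.resize(t["pixels"][200:300,80:200],(400,333),interpolation=cv2.INTER_CUBIC)
o=np.zeros((340,800,3),np.uint8); o[:314,:400]=a; o[:333,400:]=b
cv2.imwrite("pics/end.png",o[:,:,::-1])
print("handle",rect(t,mask(t,(105,120,40),(125,255,255)),74,(120,210,180,280)))
# carton top face: model corners of the start pose against the picture
c=np.array([460.5,-228.3]);al=np.radians(2);M=np.array([[np.cos(al),-np.sin(al)],[np.sin(al),np.cos(al)]])
P=np.array([[*(c+M@[x,y]),116] for x,y in ((30,22.5),(30,-22.5),(-30,-22.5),(-30,22.5))])
print(((proj(t,P)-[330,190])*400/140).round())
E
```

```text
blue (array([ 473.2, -345.9]), 60.4, 44.2, 3.0)Traceback (most recent call last):
  File "<stdin>", line 7, in <module>
  File "h.py", line 18, in rect
    c=max(cv2.findContours(m,cv2.RETR_EXTERNAL,cv2.CHAIN_APPROX_NONE)[0],key=cv2.contourArea)
ValueError: max() iterable argument is empty
```

View pics/end.png

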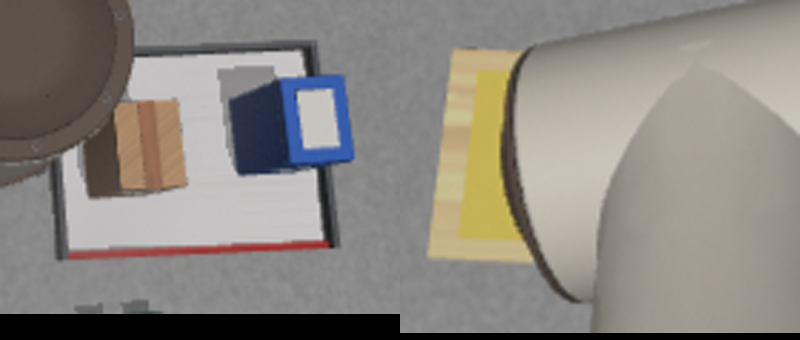

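```bash
python3 - <<'E'
from bench import workorder
print(workorder.job_done())
E
```

```text
the job is handed in; nothing more can be done
None
```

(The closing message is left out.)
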